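# Garlic from behind the condiments

### The job

The garlic bulb stands at the back of the wooden condiment rack, behind the pepper mill, the spice jar and the salt shaker. First clear those three out of the way and stand them upright on the long white tray, then set the garlic on the small chopping board, and after that put each of the three back upright in the middle of the very cork spot in the rack on which it stood at the start. Do not knock anything over, and leave the lemon and the onion alone.

Things in the scene. Friction and masses are not known exactly. Their poses are not given: they have to be found in the camera images.
- rack: Fixed wooden condiment rack, 150 (x) x 290 (y) mm, base top at 12 mm. Origin: centre of underside; x to its back, z up. Three flat cork spots, 66 mm across, at x -32, y -90, 0, +90 mm. Back rail x 67 to 75 mm, 45 mm high; end rails (outer 8 mm) 22 mm high; front open. The garlic starts on the base behind the spots, at about x 30 mm.
- tray: Fixed long white tray, 320 (x) x 124 (y) mm, walls 5 mm thick and 16 mm high, floor top at 5 mm, a small wire handle beyond each end. Origin: centre of underside, x along its length, z up. Room for all three condiments in a row. Stands on one side of the rack, the board on the other; which side varies.
- board: Fixed small light-wood chopping board, 15 mm thick: a rectangle x -80 to 110, y -70 to 70 mm, with a grip tab 50 mm wide reaching to x -123 mm (dark dot on it) towards the robot. Origin on the underside, z up; the middle of the rectangle is at x 15, y 0 mm.
- pepper_mill: Loose tall brown wooden pepper mill, 170 mm high, round, 58 mm across the body up to 122 mm, 50 mm across the head, which does not turn (122 to 159 mm), small knob on top; 0.13 to 0.25 kg. Stands at the start on one of the cork spots (which one varies). Origin at the centre of its underside, z up its axis.
- spice_jar: Loose glass spice jar with a dark cap, a plain cylinder 41 mm across and 105 mm high, about 0.11 kg. Stands at the start on one of the cork spots. Origin at the centre of its underside, z up its axis.
- salt_shaker: Loose small glass salt shaker with a grey metal top, round, 90 mm high, 44 mm across up to about 66 mm, narrowing to 34 mm across the top part; about 0.1 kg. Stands at the start on one of the cork spots. Origin at the centre of its underside, z up its axis.
- garlic: Loose whole garlic bulb, pale, 53 mm across and 53 mm high with its point up, widest at about 20 mm height, about 0.03 kg. Origin at the centre of its underside, z up.
- lemon: Loose yellow lemon, 67 x 54 x 54 mm, lying on the worktop between robot and rack. Origin under its middle. Not to be moved.
- onion: Loose red onion, 84 x 81 x 82 mm, on the worktop between robot and rack. Origin under its middle. Not to be moved.
Mind the look-alikes: they are no part of the job. Leave any green look-alike of the spice_jar alone. What is shaped like the garlic but purple is not meant.

How it is judged:
By the outcome, as a careful person would: the job done as asked, in the order asked, and still so for the second after the job is handed in, with the robot touching nothing.
It also fails if it takes over 147 s, if anything falls off the work surface, if the arm or the gripper's body presses on something with over 40 N, if the wrist force passes 120 N, or if a joint passes its speed limit or range.

### The arm

A 6-joint arm with a two-finger parallel gripper is mounted at the origin on the work surface; the furniture and walls round the work are solid. World frame = base frame: x ahead of the robot, y to its left, z up, the work surface at z = 0. Lengths are in m, angles in rad, forces in N, time in s.
With the tool pointing down it reaches from about 0.3 to 0.825 m from the base axis. Payload 5.4 kg.
Tool frame: the origin (TCP) lies at the very end of the fingers, on their centre line; the grasp point (between the pads) lies 19 mm behind it; z points along the fingers, y is the line along which they close (so a half turn about z gives the same grasp; the last joint's range is limited). The gripper opens to 92 mm and grips with 3 to 60 N. Pads are 20 mm wide; open, the fingers measure 128 mm over their backs; the gripper's body (75 mm by 189 mm) begins 69 mm behind the grasp point.
Start: joints at [1.041, 0.158, 1.597, -0, 1.386, -0.21], TCP at [0.181, 0.546, 0.215] pointing down, gripper open.
Joint ranges: [-2.91, 2.91], [-0.94, 2.29], [0.18, 2.7], [-1.29, 4.43], [0.17, 2.64], [-3, 3]. Speed limits (rad/s): [2.57, 2.57, 3.14, 3.14, 3.14, 3.14].

### API

Orientations are given as a rotation vector (axis times angle).
In Python, from workcell import bot gives the robot as it stands. Calls block until the motion is done:
- bot.goto(position, orientation): joint-space move of the TCP to a pose.
- bot.line_to(position, rot=None, max_speed=0.15): straight line of the TCP; rot=None keeps the orientation; max_speed is the mean speed in m/s.
- bot.set_joints(angles): joint-space move.
- bot.set_gripper(opening, newtons=None): opening from 0.0 (shut) to 1.0 (fully open); newtons is the grip in N (None keeps the last); returns when the fingers have stopped.
- bot.hold(seconds).
- bot.inverse_kinematics(position, orientation): joint angles nearest the present ones, or None.
- bot.read_camera(name): name is "scene" or "top" or "wrist"; returns a dict with "pixels" (480x640x3 uint8, blue, green, red), "fx", "fy", "cx", "cy" (pixels), "k1" (the pictures are not rectified: a ray, as slopes to the right and down, at radius r is drawn at 1 + k1 r^2 times it, then the intrinsics apply), "R" (3x3) and "t" (3): a world point X has camera coordinates R X + t. Camera axes: x right, y down, z forward; pixel columns grow to the right and rows downward; lengths in m; the calibration is good to about 2 mm. A picture is of the moment at which its call begins. There is no depth.
A pose or a line that the arm cannot do raises bot.MotionError and nothing moves.
- bot.job_done(): hands the job in; it is judged then, once.
Readings, each from a call of its own:
- bot.current_clock(): time.
- bot.current_joints(): joint angles.
- bot.current_joint_vel(): joint speeds.
- bot.current_effort(): joint torques, N m.
- bot.current_ee_pos(): TCP position.
- bot.current_tool_rot(): TCP orientation.
- bot.current_contact_force(): force on the tool from outside, world axes, zero at the start.
- bot.current_ft_torque(): the same for the moment, N m.
- bot.current_opening(): opening from 0.0 (shut) to 1.0 (fully open).
- bot.current_grip_force(): force on a finger pad.
Only numpy, scipy, OpenCV 4.12 (cv2) and the standard library are available. Lean on these libraries where they do the work, as an engineer would, in place of code of your own. Each camera call takes 0.05 s, during which the arm holds its last target. There are 200 camera calls.

## Working session

There is one attempt and no reset: what is moved stays moved. The work goes in short steps, each a Python script; the robot and the scene stay as the last script left them, time stands still between calls to the robot, and variables do not carry over. Pictures are saved under pics/ and viewed, at most 14 in all, crops included, and the job is handed in when it is done.

```bash
mkdir -p pics; ls
cat > h.py <<'E'
import numpy as np, cv2
from workcell import bot
from scipy.spatial.transform import Rotation as Ro
def snap(n,f):
    c=bot.read_camera(n); cv2.imwrite('pics/'+f+'.png',c['pixels'])
    np.savez('pics/'+f+'.npz',**c); return c
def load(f): return dict(np.load('pics/'+f+'.npz'))
def ray(c,u,v):
    K=np.array([[c['fx'],0,c['cx']],[0,c['fy'],c['cy']],[0,0,1.]],float)
    p=cv2.undistortPoints(np.array([[[u,v]]],float),K,np.array([float(c['k1']),0,0,0]))[0,0]
    R=np.array(c['R']);return -R.T@np.array(c['t']), R.T@np.array([p[0],p[1],1.])
def onz(c,u,v,z):
    o,d=ray(c,u,v); return o+d*(z-o[2])/d[2]
def tri(l):
    A=np.zeros((3,3));b=np.zeros(3);P=[]
    for c,u,v in l:
        o,d=ray(c,u,v);d=d/np.linalg.norm(d);M=np.eye(3)-np.outer(d,d);A+=M;b+=M@o;P.append((o,M))
    x=np.linalg.solve(A,b);return x,[float(np.linalg.norm(M@(x-o))) for o,M in P]
def proj(c,X):
    K=np.array([[c['fx'],0,c['cx']],[0,c['fy'],c['cy']],[0,0,1.]],float)
    return cv2.projectPoints(np.array([X],float),cv2.Rodrigues(np.array(c['R']))[0],np.array(c['t'],float),K,np.array([float(c['k1']),0,0,0]))[0][0,0]
E
python3 - <<'E'
from h import *
for n in('scene','top','wrist'):
    c=snap(n,n+'0'); print(n,c['fx'],c['k1'],-c['R'].T@c['t'])
print(bot.current_tool_rot(),bot.current_clock())
E
```

```text
pics
scene 619.124464706544 -0.10010088224291454 [-0.29997932 -0.5485847   0.84999569]
top 507.30049387290035 -0.03797955871628451 [0.44646223 0.01477572 1.08606377]
wrist 401.825302442656 0.010928405131324643 [0.11465587 0.56799772 0.38399625]
[-5.00094742e-01 -3.10101509e+00  2.10756825e-03] 0.15
```

View pics/top0.png

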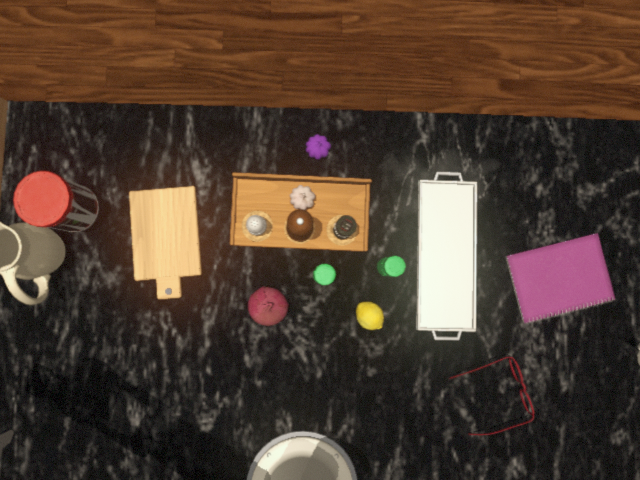

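View pics/scene0.png

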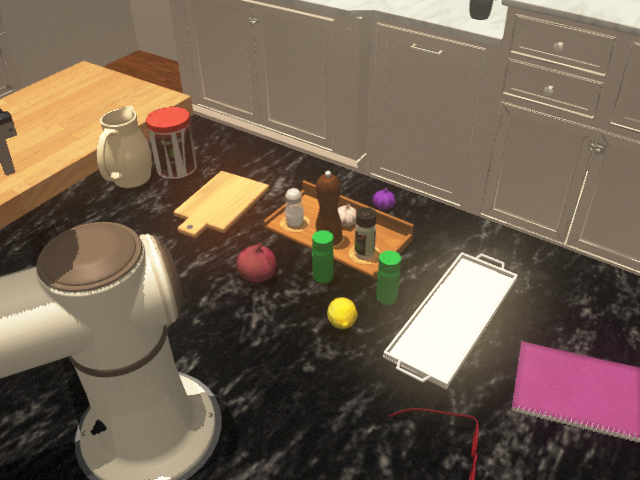

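Top view: salt with grey top at (256,225), pepper mill (300,225), spice jar with dark cap (345,228), pale garlic (302,197). The look-alikes are two green jars at (325,274) and (394,266), and a purple bulb at (318,147). The board is at (165,233) and the tray at (447,255). The scene view agrees: salt (294,210), mill (329,205), jar (366,235), garlic (347,215), green jars (322,257) and (388,278), purple bulb (384,199). I'll check the choice in close crops.

Run:
```python
import cv2
t=cv2.imread('pics/top0.png');s=cv2.imread('pics/scene0.png')
cv2.imwrite('pics/tc.png',cv2.resize(t[160:300,220:410],None,fx=4,fy=4,interpolation=cv2.INTER_CUBIC))
cv2.imwrite('pics/sc.png',cv2.resize(s[155:305,255:425],None,fx=4,fy=4,interpolation=cv2.INTER_CUBIC))
```

```text
(no output)
```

View pics/tc.png

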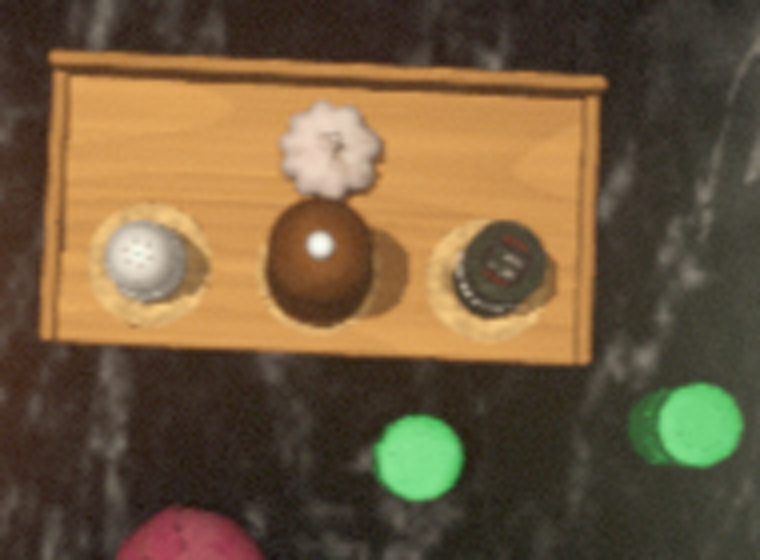

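View pics/sc.png

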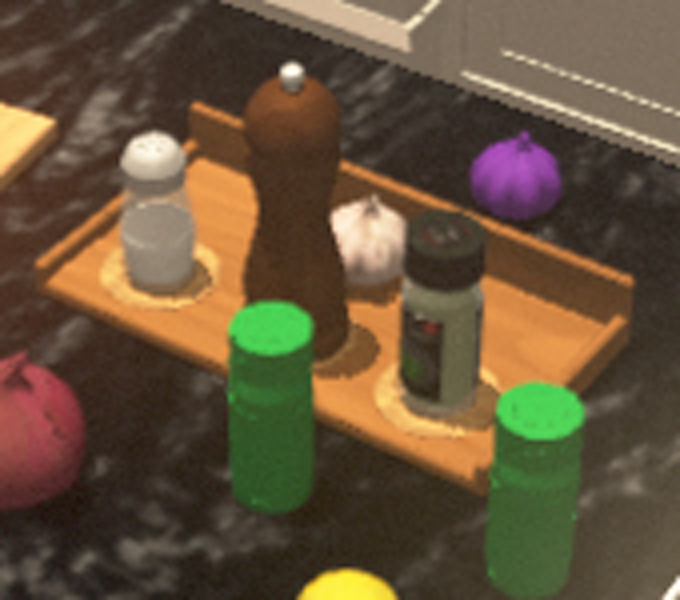

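The crops confirm the choice: the salt, brown mill and dark-capped jar each stand on a cork spot, and the pale garlic is behind the mill. In the top crop, knob (320,243), jar cap (505,262), salt top (145,255), garlic tip (335,143), corks (150,266) and (490,279). In the scene crop, knob (291,72), cap (445,232), salt (154,142), garlic tip (372,200).

Run:
```python
from h import *
np.set_printoptions(precision=4,suppress=True)
T=load('top0');S=load('scene0')
tc=lambda x,y:(T,220+(x+.5)/4-.5,160+(y+.5)/4-.5)
sc=lambda x,y:(S,255+(x+.5)/4-.5,155+(y+.5)/4-.5)
for n,a,b in[('knob',tc(320,243),sc(291,72)),('cap',tc(505,262),sc(445,232)),('salt',tc(145,255),sc(154,142)),('garlictip',tc(335,143),sc(372,200)),
 ('rackFL',tc(42,338),sc(38,267)),('rackFR',tc(590,362),sc(487,490)),('rackBL',tc(52,55),sc(193,103)),('rackBR',tc(605,80),sc(630,278)),
 ('corkSalt',tc(150,266),sc(159,275)),('corkSpice',tc(490,279),sc(440,393)),
 ('green1',tc(420,458),sc(271,328)),('green2',tc(700,425),sc(540,411)),('trayFL',(T,420,180),(S,462,254)),('trayFR',(T,476,182),(S,517,272)),('trayNR',(T,475,331),(S,445,384)),('trayNL',(T,417,329),(S,386,353)),
 ('boardFL',(T,130,190),(S,223,172)),('boardFR',(T,195,186),(S,269,183)),('boardNR',(T,200,275),(S,221,233))]:
    print(n,*tri([a,b]))
for n,p in[('boardFL',(130,190)),('boardFR',(195,186)),('boardNR',(200,275)),('boardNL',(135,280)),('dot',(168,291))]: print(n,onz(T,*p,.015))
for p in[(150,266),(490,279)]: print('cork',onz(*tc(*p),.012))
```

```text
knob [0.5422 0.017  0.1762] [0.0006409247459491346, 0.0006409247459491572]
cap [ 0.5421 -0.0727  0.1156] [5.985997218868376e-05, 5.9859972188664286e-05]
salt [0.5418 0.1025 0.1013] [0.0012485104204238713, 0.0012485104204239652]
garlictip [0.6065 0.0098 0.0615] [0.0005829315341828265, 0.0005829315341828015]
rackFL [0.506  0.1613 0.016 ] [0.0006404606364288343, 0.0006404606364288954]
rackFR [ 0.4999 -0.1284  0.0049] [0.0009088759591818625, 0.0009088759591818999]
rackBL [0.651  0.1584 0.0427] [0.0004799996843826345, 0.00047999968438267103]
rackBR [ 0.6451 -0.1287  0.0439] [0.0012426139278846227, 0.001242613927884602]
corkSalt [0.5456 0.1072 0.0081] [0.00045117872110563603, 0.0004511787211055758]
corkSpice [ 0.5429 -0.074   0.0114] [0.00023417202834365812, 0.00023417202834365316]
green1 [ 0.4471 -0.0343  0.1025] [1.333558492668357e-05, 1.3335584926722542e-05]
green2 [ 0.4659 -0.1702  0.1025] [0.000299549846447371, 0.0002995498464474268]
trayFL [ 0.6552 -0.2421  0.0075] [0.0002960624692007517, 0.0002960624692006138]
trayFR [ 0.6522 -0.3612  0.0196] [0.0003692534349798558, 0.00036925343497989753]
trayNR [ 0.3324 -0.3597  0.0124] [0.0017577203338085957, 0.0017577203338085706]
trayNL [ 0.3365 -0.2397  0.0083] [0.002439361542238038, 0.002439361542238072]
boardFL [0.618  0.3812 0.0031] [0.0010068861478530068, 0.0010068861478528673]
boardFR [0.6267 0.2404 0.0183] [0.00048772383267658645, 0.0004877238326764832]
boardNR [ 0.4385  0.2268 -0.0005] [0.0012893774661448594, 0.0012893774661446788]
boardFL [0.6155 0.378  0.015 ]
boardFR [0.6275 0.2407 0.015 ]
boardNR [0.4394 0.2228 0.015 ]
boardNL [0.4257 0.3584 0.015 ]
dot [0.4044 0.2884 0.015 ]
cork [0.5455 0.1066 0.012 ]
cork [ 0.543  -0.0742  0.012 ]
```

```bash
cat >> h.py <<'E'
DOWN=np.array([0,-np.pi,0]); ZT=0.27
def st(tag): print(tag,'t',round(bot.current_clock(),1),'open',round(bot.current_opening(),3),'grip',round(float(np.max(bot.current_grip_force())),1),'F',np.round(bot.current_contact_force(),1),'ee',np.round(bot.current_ee_pos(),4),flush=True)
def over(x,y,z=ZT):
    bot.goto([x,y,z],DOWN)
def pick(x,y,z,N,op=.85,lift=ZT):
    over(x,y); bot.set_gripper(op,N); bot.line_to([x,y,z],max_speed=.2); st('at')
    bot.set_gripper(0,N); st('gripped'); bot.line_to([x,y,lift],max_speed=.2); st('lifted')
def place(x,y,z,op=.85,zt=ZT):
    """z: expected TCP height at contact; feel down the last mm"""
    over(x,y,zt); bot.line_to([x,y,z+.004],max_speed=.2); bot.hold(.15)
    f0=bot.current_contact_force()[2]
    for d in np.arange(.003,-.0045,-.001):
        bot.line_to([x,y,z+d],max_speed=.03)
        if bot.current_contact_force()[2]-f0>1.0: break
    st('down d=%.3f'%d); bot.set_gripper(op); bot.hold(.2)
    bot.line_to([x,y,zt],max_speed=.25); st('away')
E
python3 - <<'E'
from h import *
p=bot.current_ee_pos(); bot.line_to([p[0],p[1],.30],max_speed=.25)
over(.5425,.0168,.30); st('hover'); snap('wrist','w1')
pick(.5425,.0168,.129,20); snap('wrist','w2'); snap('scene','s2')
E
```

```text
hover t 2.9 open 0.998 grip 0.0 F [0.3 0.5 0.1] ee [0.5425 0.0175 0.3   ]
at t 4.5 open 0.848 grip 0.0 F [0.3 0.  0.3] ee [0.5434 0.0166 0.1303]
gripped t 5.1 open 0.513 grip 20.0 F [1.  0.7 2. ] ee [0.5428 0.0169 0.1295]
lifted t 5.9 open 0.511 grip 19.9 F [-0.6 -0.1 -2.4] ee [0.5416 0.0169 0.2682]
```

Run:
```python
from h import *
place(.594,-.301,.129-.007)
snap('wrist','w3')
pick(.542,-.0733,.053,12)
place(.494,-.301,.053-.007)
snap('wrist','w4'); snap('scene','s4')
```

```text
down d=0.000 t 9.3 open 0.517 grip 20.0 F [ 0.8 -0.9  0.1] ee [ 0.5942 -0.3011  0.1224]
away t 10.8 open 0.85 grip 0.0 F [ 0.1  0.8 -1.2] ee [ 0.5934 -0.3006  0.2681]
at t 13.2 open 0.848 grip 0.0 F [-0.1 -0.5  0.4] ee [ 0.543  -0.0737  0.0543]
gripped t 13.9 open 0.441 grip 12.0 F [-0.5  0.1  1.4] ee [ 0.5421 -0.0732  0.0531]
lifted t 15.1 open 0.439 grip 12.0 F [ 1.1 -0.2 -2.1] ee [ 0.5412 -0.073   0.2684]
down d=-0.001 t 18.7 open 0.44 grip 12.0 F [-2.   2.1  5.7] ee [ 0.4943 -0.3011  0.0461]
away t 20.6 open 0.852 grip 0.0 F [ 0.5 -0.4 -0.3] ee [ 0.4934 -0.3004  0.2681]
```

Run:
```python
from h import *
pick(.543,.1045,.040,12)
place(.394,-.301,.033)
over(.52,.016,.33); bot.hold(.2); snap('wrist','w5'); over(.60,.02,.33); bot.hold(.2); snap('wrist','w6'); snap('scene','s5'); c=snap('top','t5')
im=np.hstack([cv2.resize(load('s5')['pixels'],(400,300)),cv2.resize(load('t5')['pixels'],(400,300))])
im=np.vstack([im,np.hstack([cv2.resize(load(w)['pixels'],(400,300)) for w in('w5','w6')])]); cv2.imwrite('pics/m5.png',im)
```

```text
at t 23.8 open 0.854 grip 0.0 F [0.4 0.7 0.6] ee [0.5441 0.1045 0.0413]
gripped t 24.4 open 0.447 grip 12.0 F [-0.5  1.3  1.4] ee [0.5431 0.1047 0.0401]
lifted t 25.7 open 0.45 grip 12.0 F [-0.7 -0.2  0.1] ee [0.5422 0.1045 0.2684]
down d=-0.001 t 30.0 open 0.448 grip 12.0 F [-2.   1.8  8.2] ee [ 0.3943 -0.3012  0.033 ]
away t 32.0 open 0.845 grip 0.0 F [-0.4  0.  -1.1] ee [ 0.3934 -0.3003  0.2683]
```

View pics/m5.png

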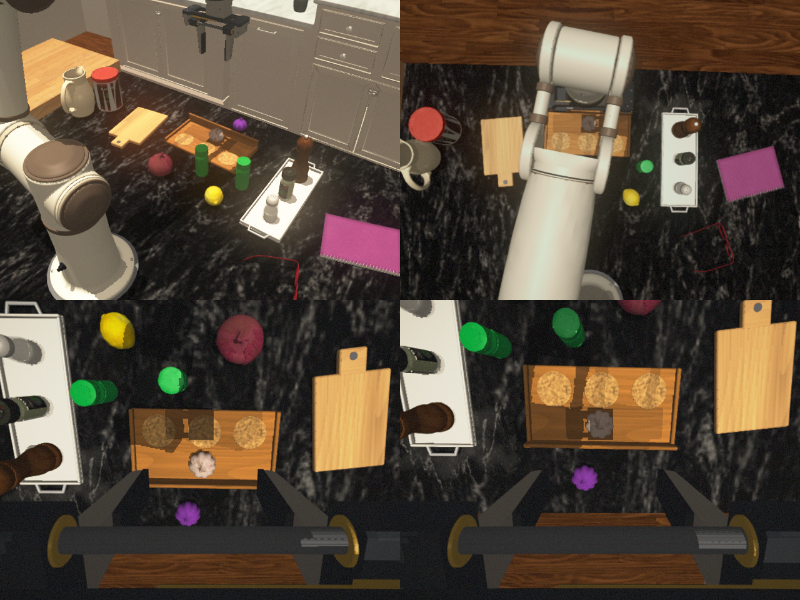

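The mosaic shows all three standing upright on the tray: mill at the far end, jar in the middle, salt at the near end. The rack's corks are bare, with only the garlic left (lower-left panel (202,464)); neighbours are untouched. Next I enlarge the two wrist views to measure the corks and garlic.

Run:
```python
from h import *
for w,(x0,y0,x1,y1) in(('w5',(200,165,460,315)),('w6',(195,95,455,250))):
    cv2.imwrite(f'pics/{w}c.png',np.clip(cv2.resize(load(w)['pixels'][y0:y1,x0:x1],None,fx=3,fy=3,interpolation=cv2.INTER_CUBIC)*1.5,0,255))
```

```text
[ WARN:0@0.359] global loadsave.cpp:1063 imwrite_ Unsupported depth image for selected encoder is fallbacked to CV_8U.
```

View pics/w5c.png

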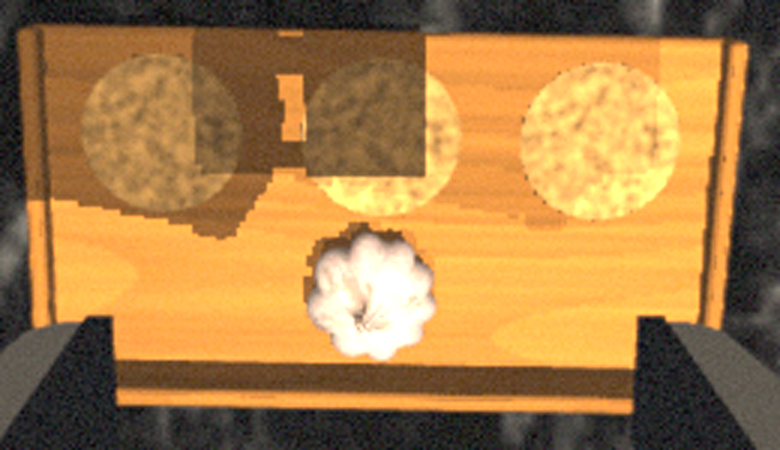

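View pics/w6c.png

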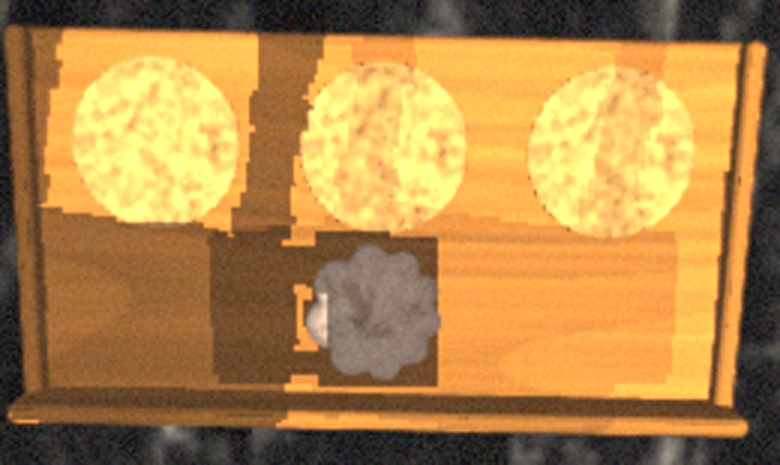

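Corks in the w5 crop: jar (161.5,132.5), middle (383,137.5), salt (600,141). In w6: (155.5,140), (383.5,147), (610.5,152). Garlic outline centre is (371,297) in w5 and (374,312) in w6.

Run:
```python
from h import *
np.set_printoptions(precision=4,suppress=True)
A=load('w5');B=load('w6');T=load('top0')
a=lambda x,y:(A,200+(x+.5)/3-.5,165+(y+.5)/3-.5)
b=lambda x,y:(B,195+(x+.5)/3-.5,95+(y+.5)/3-.5)
for n,p,q in[('spice',(161.5,132.5),(155.5,140)),('pepper',(383,137.5),(383.5,147)),('salt',(600,141),(610.5,152)),('garlic',(371,297),(374,312))]:
    z=.034 if n=='garlic' else .012
    print(n,*tri([a(*p),b(*q)]),onz(*a(*p),z),onz(*b(*q),z))
m=lambda c,x,y,ox:(c,(x-ox)*1.6,(y-300)*1.6)
for p,q in[((313,377),(716,331)),((390,368),(795,321)),((395,462),(796,424)),((316,472),(716,433))]:
    l=[m(A,*p,0),m(B,*q,400)]; print('board',*tri(l),onz(*l[0],.015),onz(*l[1],.015))
```

```text
spice [ 0.5405 -0.0712  0.0181] [8.571685327465317e-05, 8.571685327461986e-05] [ 0.5416 -0.0724  0.012 ] [ 0.5406 -0.0723  0.012 ]
pepper [0.5432 0.0181 0.0159] [0.00044051002356059566, 0.0004405100235605905] [0.5439 0.0186 0.012 ] [0.5433 0.0177 0.012 ]
salt [0.5453 0.1074 0.0134] [0.00021029808542072777, 0.00021029808542074062] [0.5456 0.1079 0.012 ] [0.5454 0.1075 0.012 ]
garlic [0.6055 0.0138 0.034 ] [0.0002014137644796103, 0.00020141376447961056] [0.6055 0.0136 0.034 ] [0.6055 0.014  0.034 ]
board [0.4409 0.2231 0.0087] [0.0007004508283550795, 0.0007004508283550995] [0.441  0.2197 0.015 ] [0.4419 0.2213 0.015 ]
board [0.4258 0.3604 0.0112] [0.00046080307024214107, 0.000460803070242094] [0.426  0.3583 0.015 ] [0.4267 0.3572 0.015 ]
board [ 0.6113  0.4096 -0.0001] [0.002927604267636384, 0.0029276042676362945] [0.6066 0.4013 0.015 ] [0.6089 0.3943 0.015 ]
board [0.6248 0.2404 0.0229] [0.0015586403798071567, 0.0015586403798070973] [0.6278 0.2458 0.015 ] [0.6264 0.2423 0.015 ]
```

Run:
```python
from h import *
pick(.6055,.0138,.0155,6)
over(.527,.30); bot.line_to([.527,.30,.0195],max_speed=.15); bot.hold(.2); st('down'); bot.set_gripper(.85); bot.hold(.2); bot.line_to([.527,.30,.27],max_speed=.2)
over(.35,.10,.40); bot.hold(.3); snap('scene','s7'); snap('wrist','w7')
over(.43,-.27,.40); bot.hold(.3); snap('wrist','w8'); 
over(.50,-.33,.40); bot.hold(.3); snap('wrist','w9');st('')
s=load('s7')['pixels']
im=np.vstack([np.hstack([cv2.resize(s,(400,300)),cv2.resize(s[160:250,160:280],(400,300))]),np.hstack([cv2.resize(load(w)['pixels'],(400,300)) for w in('w8','w9')])]); cv2.imwrite('pics/m7.png',im)
```

```text
at t 36.3 open 0.853 grip 0.0 F [-0.3 -0.9  0.2] ee [0.6067 0.0136 0.0169]
gripped t 36.8 open 0.565 grip 6.0 F [-0.2  0.8  2.1] ee [0.6058 0.0138 0.0159]
lifted t 38.3 open 0.564 grip 6.0 F [ 0.1  0.6 -0.8] ee [0.6048 0.0139 0.2684]
down t 41.4 open 0.561 grip 6.0 F [0.4 0.6 0. ] ee [0.5274 0.3001 0.02  ]
 t 47.7 open 0.85 grip 0.0 F [0.1 0.  0.2] ee [ 0.4997 -0.3296  0.4008]
```

View pics/m7.png

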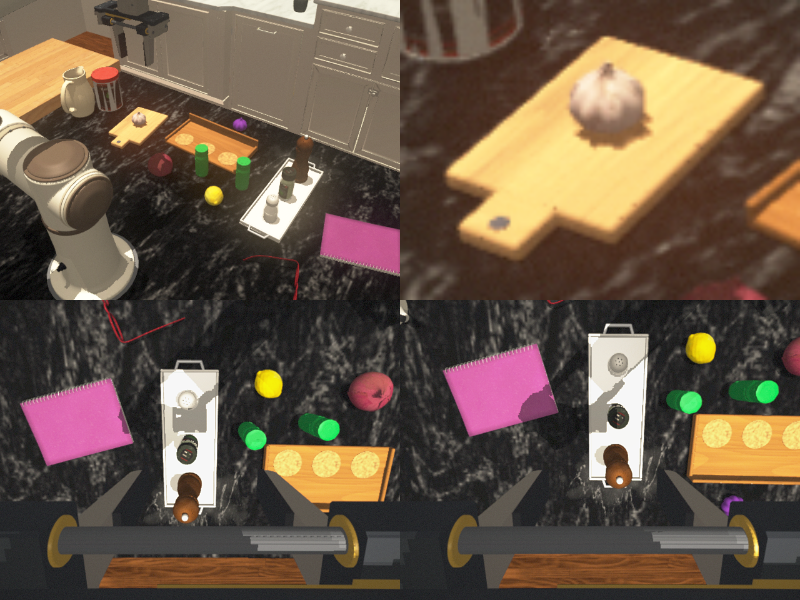

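The garlic stands on its base in the middle of the board (upper-right panel (606,100)). The tray things are upright in both wrist views: salt (187,400)/(618,362), jar (187,450)/(618,416), mill knob (187,517)/(619,481). I enlarge these to measure how each sits.

Run:
```python
from h import *
a=load('w8')['pixels'][120:350,240:370];b=load('w9')['pixels'][70:300,285:415]
cv2.imwrite('pics/m8.png',cv2.resize(np.hstack([a,b]),None,fx=2.6,fy=2.6,interpolation=cv2.INTER_CUBIC))
```

```text
(no output)
```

View pics/m8.png

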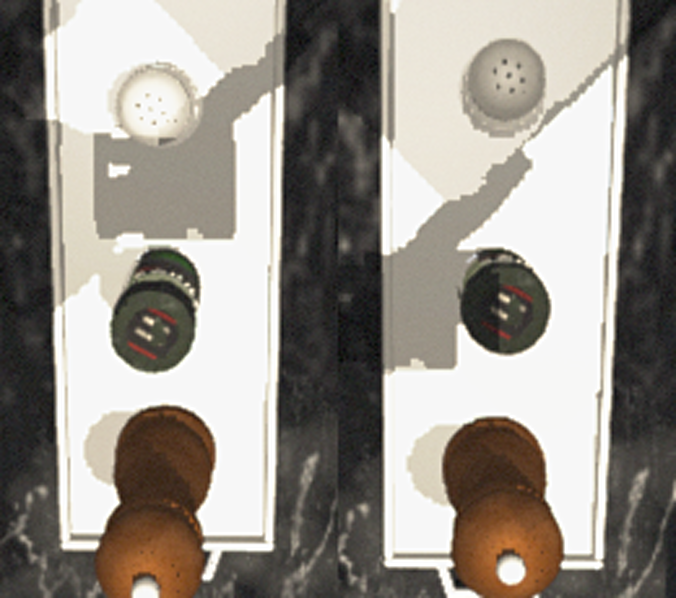

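Salt top centre is (156,104)/(506,79), jar cap (152,330)/(507,310), and mill knob (145,588)/(511,569).

Run:
```python
from h import *
np.set_printoptions(precision=4,suppress=True)
A=load('w8');B=load('w9')
g=lambda v:(v+.5)/2.6-.5
for n,p,q,z in[('salt',(156,104),(168,79),.085),('spice',(152,330),(169,310),.11),('knob',(145,588),(173,569),.172)]:
    l=[(A,240+g(p[0]),120+g(p[1])),(B,285+g(q[0]),70+g(q[1]))]
    print(n,*tri(l),onz(*l[0],z),onz(*l[1],z))
```

```text
salt [ 0.3937 -0.3     0.0672] [0.0001185898463249507, 0.00011858984632508278] [ 0.3926 -0.2988  0.085 ] [ 0.3949 -0.3011  0.085 ]
spice [ 0.4939 -0.3007  0.1074] [0.00024051432986047018, 0.00024051432986041502] [ 0.493  -0.3007  0.11  ] [ 0.4937 -0.3006  0.11  ]
knob [ 0.5936 -0.3012  0.1646] [0.0007314716344347066, 0.0007314716344346999] [ 0.5888 -0.3011  0.172 ] [ 0.5912 -0.3012  0.172 ]
```

Run:
```python
from h import *
pick(.394,-.301,.033,12); place(.5453,.1072,.040,.8)
pick(.494,-.301,.046,12); place(.542,-.0731,.053,.8)
pick(.593,-.301,.122,20); over(.593,-.301,.29); over(.49,-.17,.29); place(.5432,.0175,.129,.8,zt=.29)
over(.42,.016,.40); over(.35,.20,.40); bot.hold(.3); snap('scene','s10')
over(.60,.02,.36);bot.hold(.3);snap('wrist','w10'); over(.2,.5,.35);bot.hold(.3);snap('top','t10');st('')
im=np.hstack([cv2.resize(load('s10')['pixels'][155:305,255:425],(400,353)),cv2.resize(load('t10')['pixels'][150:300,220:390],(400,353))]);cv2.imwrite('pics/m10.png',im)
```

```text
at t 50.0 open 0.851 grip 0.0 F [ 0.1 -1.1  0.6] ee [ 0.3947 -0.3018  0.0341]
gripped t 50.6 open 0.449 grip 12.0 F [-0.2  0.3  1.1] ee [ 0.394  -0.3009  0.0331]
lifted t 51.9 open 0.447 grip 12.0 F [ 0.   0.7 -0.8] ee [ 0.3935 -0.3004  0.2685]
down d=-0.001 t 56.2 open 0.447 grip 12.0 F [-2.7 -0.2  7.1] ee [0.5457 0.1072 0.04  ]
away t 58.1 open 0.8 grip 0.0 F [ 0.6 -0.3 -1.3] ee [0.5444 0.1072 0.2682]
at t 61.2 open 0.848 grip 0.0 F [ 0.4  0.5 -0.1] ee [ 0.4949 -0.3018  0.0474]
gripped t 61.9 open 0.44 grip 12.0 F [0.6 0.5 1.2] ee [ 0.494  -0.301   0.0461]
lifted t 63.1 open 0.442 grip 12.0 F [ 0.1 -0.3 -1.9] ee [ 0.4934 -0.3004  0.2683]
down d=-0.001 t 66.7 open 0.441 grip 12.0 F [-3.3  1.5  6.3] ee [ 0.5423 -0.0732  0.0531]
away t 68.5 open 0.803 grip 0.0 F [-0.4 -0.   0. ] ee [ 0.5412 -0.0728  0.2682]
at t 70.6 open 0.85 grip 0.0 F [-0.1 -0.3 -0.3] ee [ 0.5938 -0.3016  0.1236]
gripped t 71.2 open 0.513 grip 20.0 F [-0.  -1.4  1.5] ee [ 0.5932 -0.3012  0.1225]
lifted t 72.1 open 0.514 grip 20.0 F [ 0.5  0.1 -2.9] ee [ 0.5923 -0.3004  0.2678]
down d=0.000 t 75.9 open 0.518 grip 20.0 F [-1.3  0.3  2. ] ee [0.5436 0.0174 0.1296]
away t 77.5 open 0.802 grip 0.0 F [-0.1 -0.  -0.6] ee [0.5425 0.0177 0.2883]
 t 83.5 open 0.802 grip 0.0 F [-0.1  0.6  0.4] ee [0.2002 0.4999 0.35  ]
```

View pics/m10.png

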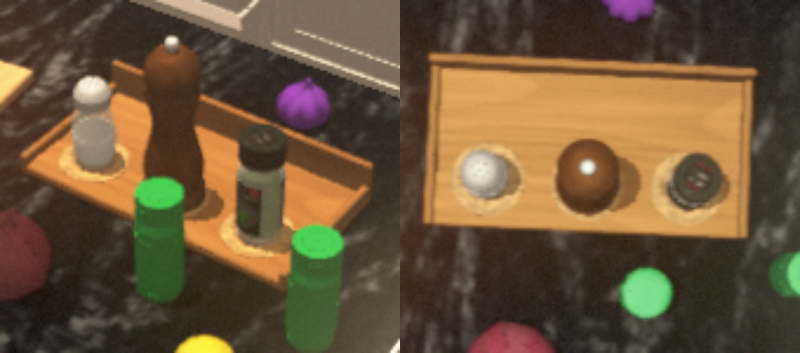

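All three are upright on their own spots: salt (485,174), mill (588,167) and jar (696,180) in the right panel. One close look to check the centring.

Run:
```python
from h import *
c=load('w10');p=c['pixels']
for X in[(.5453,.1072),(.542,-.0731),(.5432,.0175)]:
    for r in(.033,):
        for a in np.arange(0,6.28,.2):
            u=proj(c,[X[0]+r*np.cos(a),X[1]+r*np.sin(a),.012]);cv2.circle(p,(int(round(u[0])),int(round(u[1]))),0,(255,0,0),-1)
cv2.imwrite('pics/m11.png',np.clip(cv2.resize(p[80:240,190:450],None,fx=3,fy=3,interpolation=cv2.INTER_CUBIC)*1.3,0,255).astype(np.uint8))
```

```text
(no output)
```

View pics/m11.png

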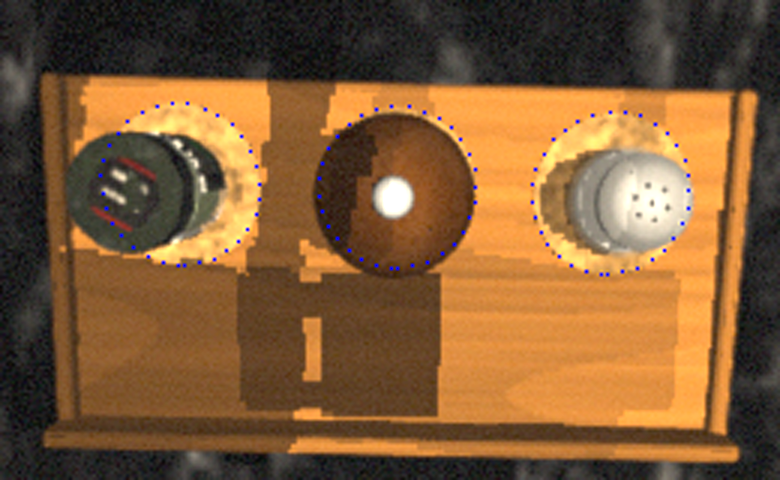

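The corks match the drawn rings and each thing sits within about 2–3 mm of its spot's centre: jar base right edge (224,185), mill (394,195), salt base left edge (567,197). The arm is clear, so I hand in.

```bash
python3 -c "
from h import *
print(bot.job_done())"
```

```text
the job is handed in; nothing more can be done
None
```

The job is handed in at about 84 s: the garlic stands on the chopping board, and the pepper mill, spice jar and salt shaker are back upright on their own cork spots, within about 2–3 mm of centre.

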